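# Count to the third gap and push the tin home

### The job

Put the loose tin away in the third gap of the wooden rack, counting from the end whose post carries the ball. First count by touch: with closed fingers run a fingertip along the rail at the back of the rack, touching it behind the first, then the second, then the third gap and no further along. Then push the tin over the stove top into that third gap until it rests against the back, upright and never picked up, leave everything else where it stands, and finish with the hand clear.

Things in the scene. Friction and masses are not known exactly. Their poses are not given: they have to be found in the camera images.
- rack: Fixed wooden lane rack, 404 mm long, open above and towards the robot. Origin: on the stove top, mid-length, under the rear board's centre line; x points into the gaps (away from robot), y along the rail (left), z up. Dividers 8 mm thick, 40 high at y = 0, +-66, +-132, +-198 mm end in rounded noses at x = -58; six gaps 58 wide between. Rear board: x -8 to +8 mm, rail on its top at z = 62.
- ball_post: Wooden end post, 24 mm square, with a round ball 28 mm across on top, 74 mm high in all. Stands (fixed) just past one end of the rack, at x = -30 mm, y = +222 or -222 mm of the rack: it marks the end where the count starts. Origin: centre of its underside.
- plain_post: Plain wooden end post, 24 mm square, 40 mm high, no ball, at the other end of the rack (fixed). Origin: centre of its underside.
- tin: The loose tin to put away: round, paper-wrapped, 48 mm across, 50 mm high, about 0.16 kg, standing on the stove top in front of the rack (robot's side), outside the gaps. It slides when pushed low. Origin: centre of its underside. Resting against the back of a gap, its centre is 32 mm before the rail's centre line (rack x = -32 mm).
- rail1: Rail piece behind gap 1 as numbered from the rack's +y (left) end: 58 mm long, 16 mm wide, at rack y = 165 mm. Origin: middle of its top face, 62 mm above the stove top. Rigid; an 8 mm wide, 2 mm deep notch parts it from the next. With the ball post at the left end the first, second and third gaps are 1, 2, 3; with it at the right end they are 6, 5, 4.
- rail2: Rail piece behind gap 2 as numbered from the rack's +y (left) end: 58 mm long, 16 mm wide, at rack y = 99 mm. Origin: middle of its top face, 62 mm above the stove top. Rigid; an 8 mm wide, 2 mm deep notch parts it from the next. With the ball post at the left end the first, second and third gaps are 1, 2, 3; with it at the right end they are 6, 5, 4.
- rail3: Rail piece behind gap 3 as numbered from the rack's +y (left) end: 58 mm long, 16 mm wide, at rack y = 33 mm. Origin: middle of its top face, 62 mm above the stove top. Rigid; an 8 mm wide, 2 mm deep notch parts it from the next. With the ball post at the left end the first, second and third gaps are 1, 2, 3; with it at the right end they are 6, 5, 4.
- rail4: Rail piece behind gap 4 as numbered from the rack's +y (left) end: 58 mm long, 16 mm wide, at rack y = -33 mm. Origin: middle of its top face, 62 mm above the stove top. Rigid; an 8 mm wide, 2 mm deep notch parts it from the next. With the ball post at the left end the first, second and third gaps are 1, 2, 3; with it at the right end they are 6, 5, 4.
- rail5: Rail piece behind gap 5 as numbered from the rack's +y (left) end: 58 mm long, 16 mm wide, at rack y = -99 mm. Origin: middle of its top face, 62 mm above the stove top. Rigid; an 8 mm wide, 2 mm deep notch parts it from the next. With the ball post at the left end the first, second and third gaps are 1, 2, 3; with it at the right end they are 6, 5, 4.
- rail6: Rail piece behind gap 6 as numbered from the rack's +y (left) end: 58 mm long, 16 mm wide, at rack y = -165 mm. Origin: middle of its top face, 62 mm above the stove top. Rigid; an 8 mm wide, 2 mm deep notch parts it from the next. With the ball post at the left end the first, second and third gaps are 1, 2, 3; with it at the right end they are 6, 5, 4.
- gap1 (a point): Point on the stove top where a tin's underside centre lies when fully home in gap 1 (numbered from the rack's +y end).
- gap2 (a point): Point on the stove top where a tin's underside centre lies when fully home in gap 2 (numbered from the rack's +y end).
- gap3 (a point): Point on the stove top where a tin's underside centre lies when fully home in gap 3 (numbered from the rack's +y end).
- gap4 (a point): Point on the stove top where a tin's underside centre lies when fully home in gap 4 (numbered from the rack's +y end).
- gap5 (a point): Point on the stove top where a tin's underside centre lies when fully home in gap 5 (numbered from the rack's +y end).
- gap6 (a point): Point on the stove top where a tin's underside centre lies when fully home in gap 6 (numbered from the rack's +y end).
- tin_left: Identical tin already put away in gap 2 (from the rack's +y end); leave alone. Origin: centre of its underside.
- tin_right: Identical tin already put away in gap 5 (from the rack's +y end); leave alone. Origin: centre of its underside.
- mug: White mug, 76 mm across, 85 mm high, to the left of the work; leave alone. Origin: centre of its underside.
- bowl: White bowl, 120 mm across, 50 mm high, to the right; leave alone. Origin: centre of its underside.
- jar: Amber preserve jar with steel cap, 70 mm across, 100 mm high, beyond the left end; leave alone. Origin: centre of its underside.
- spoon: Wooden spoon, 240 mm long, lying just past the right end of the rack; leave alone. Origin at its middle.
Mind the look-alikes: they are no part of the job. What is shaped like the tin but pink is not meant.

How it is judged:
On the way, in this order (a step that is already met when the one before it is completed fails the run):
1. a fingertip touches the rail behind the first gap from the ball-post end (((y of ball_post in the frame of rack above 0 m and contact force between the fingers and rail1 above 0.3 N) or (y of ball_post in the frame of rack below 0 m and contact force between the fingers and rail6 above 0.3 N))), for 0.05 s.
2. a fingertip touches the rail behind the second gap from the ball-post end (((y of ball_post in the frame of rack above 0 m and contact force between the fingers and rail2 above 0.3 N) or (y of ball_post in the frame of rack below 0 m and contact force between the fingers and rail5 above 0.3 N))), for 0.05 s.
3. a fingertip touches the rail behind the third gap from the ball-post end (((y of ball_post in the frame of rack above 0 m and contact force between the fingers and rail3 above 0.3 N) or (y of ball_post in the frame of rack below 0 m and contact force between the fingers and rail4 above 0.3 N))), for 0.05 s.
4. the tin is fully home in the third gap from the ball-post end (((y of ball_post in the frame of rack above 0 m and (x of tin in the frame of rack between -0.038 and -0.026 m and y of tin in the frame of rack between 0.024 and 0.042 m)) or (y of ball_post in the frame of rack below 0 m and (x of tin in the frame of rack between -0.038 and -0.026 m and y of tin in the frame of rack between -0.042 and -0.024 m)))), for 0.2 s.
At the end, for the whole second after the job is handed in: The tin stands upright (within 0.1 rad) and at rest on the stove top in the third gap from the ball-post end, its centre within 6 mm of the home point along the gap and inside the gap's width; the bystanders are where they were (the two put-away tins within 15 mm, the rest within 25 mm) (((y of ball_post in the frame of rack above 0 m and (x of tin in the frame of rack between -0.038 and -0.026 m and y of tin in the frame of rack between 0.024 and 0.042 m)) or (y of ball_post in the frame of rack below 0 m and (x of tin in the frame of rack between -0.038 and -0.026 m and y of tin in the frame of rack between -0.042 and -0.024 m))) and angle between tin's own z axis and vertical below 0.1 rad and height (world z) of tin below 0.005 m and linear speed of tin below 0.02 m/s and distance of each of tin_left, tin_right from where it was at the start of the episode below 0.015 m and distance of each of mug, bowl, jar, spoon from where it was at the start of the episode below 0.025 m); the robot touches nothing.
It fails at once if the fingers touch the rail beyond the third gap ((y of ball_post in the frame of rack above 0 m and contact force between the fingers and rail4 above 0.5 N) or (y of ball_post in the frame of rack above 0 m and contact force between the fingers and rail5 above 0.5 N) or (y of ball_post in the frame of rack above 0 m and contact force between the fingers and rail6 above 0.5 N) or (y of ball_post in the frame of rack below 0 m and contact force between the fingers and rail1 above 0.5 N) or (y of ball_post in the frame of rack below 0 m and contact force between the fingers and rail2 above 0.5 N) or (y of ball_post in the frame of rack below 0 m and contact force between the fingers and rail3 above 0.5 N)).
It fails at once if the tin is lifted off the stove top (over 12 mm) (height (world z) of tin above 0.012 m).
It fails at once if the tin is tipped over (angle between tin's own z axis and vertical above 0.45 rad).
It fails at once if a put-away tin is shifted by more than 15 mm (distance of any of tin_left, tin_right from where it was at the start of the episode above 0.015 m).
It fails at once if another bystander is shifted by more than 25 mm (distance of any of mug, bowl, jar, spoon from where it was at the start of the episode above 0.025 m).
It also fails if it takes over 66 s, if anything falls off the work surface, if the arm or the gripper's body presses on something with over 40 N, if the wrist force passes 120 N, or if a joint passes its speed limit or range.

### The arm

A 6-joint arm with a two-finger parallel gripper is mounted at the origin on the work surface. World frame = base frame: x ahead of the robot, y to its left, z up, the work surface at z = 0. Lengths are in m, angles in rad, forces in N, time in s.
With the tool pointing down it reaches from about 0.35 to 0.8 m from the base axis. Payload 7.3 kg.
Tool frame: the origin (TCP) lies between the finger pads; the fingertips stand 25 mm ahead of it and the grasp point (between the pads) lies 6 mm ahead of it (manip.finger_overhang is the z of the fingertips in the tool frame, in m); z points along the fingers, x is the direction in which the jaws open and shut, and the axes are right-handed (so a half turn about z gives the same grasp; the last joint's range is limited). The gripper opens to 85 mm and grips with 20 to 120 N. Pads are 22 mm wide; open, the fingers measure 114 mm over their backs; the gripper's body (76 mm by 85 mm) begins 54 mm behind the grasp point. The pads swing forward as they close: fully open they stand 13 mm farther back than shut.
Start: joints at [1.008, 0.342, 1.524, -0, 1.275, -0.146], TCP at [0.213, 0.48, 0.229] pointing down, gripper open.
Joint ranges: [-2.53, 2.53], [-0.77, 2.02], [0.04, 2.7], [-1, 4.14], [0.28, 2.66], [-3.11, 3.11]. Speed limits (rad/s): [2.57, 2.57, 3.14, 3.14, 3.14, 3.14].

### API

Orientations are given as a rotation vector (axis times angle).
In Python, from bench import status, snapshot, get_calibration, close_job, manip gives the robot as it stands.
- The arm moves only by the tool drive_tool, never from a script. Its argument "commands" is a list of rows, each a list of 3 entries, a list of its own where there are three numbers: the opening, from 0 (shut) to 1 (fully open), then the shift along the tool's x, y, z in m, then the turn, a rotation vector about the tool's x, y, z in rad. In form: [[fingers, [tx, ty, tz], [ax, ay, az]], ...]. A call has 1 to 5 rows; each row is the pose to reach, as a shift and turn from the pose measured when the call began, along the tool's axes at that moment; what a row does not reach only later rows make up. A row lasts 1/8 s, in which the tool goes at most 62.5 mm and 10.7 degrees, less where a joint would pass 70% of its speed; a pose out of reach is approached as far as the arm can. A call with a gripper value outside its range is refused whole. The fingers move at their own pace and stop on an object; "grip_force" is the grip in N (left out, the last holds). Time passes only in rows, so rows that repeat a pose let the fingers close. It gives the time, the measured TCP pose, the force and the opening at its end, in the units of the state.
- status.get_obs(): the state, without advancing time (a new reading comes with each control period).
- snapshot(name): name is "side" or "top" or "wrist"; returns the picture (480x640x3 uint8, red, green, blue); there is no depth.
- get_calibration(name): a dict with "mtx" (3x3 intrinsics, pixels), "pose" (4x4, takes a point from camera to world coordinates). Camera axes: x right, y up, looking along -z (the intrinsics and any distortion apply to the point x, -y, -z); pixel columns grow to the right and rows downward; lengths in m; the calibration is good to about 2 mm. A picture is of the moment at which its call begins: read the wrist's pose just before it. get_calibration takes no time and is no camera call; for the wrist camera it gives the pose at the moment of the call.
- close_job(): hands the job in, once; it reports no verdict.
The state is a dict: "t": time; "joint_positions": joint angles; "joint_vel": joint speeds; "tau": joint torques, N m; "ee_pos": TCP position; "tcp_rot": TCP orientation; "force": force on the tool from outside, world axes, zero at the start; "wrist_torque": the same for the moment, N m; "grip_width": finger opening in m.
Only numpy, scipy, OpenCV 4.12 (cv2) and the standard library are available. Lean on these libraries where they do the work, as an engineer would, in place of code of your own. Each camera call takes 0.05 s, during which the arm holds its last target. There are 200 camera calls.

## Working session

There is one attempt and no reset: what is moved stays moved. The work goes in short steps, Python scripts to look and compute and a tool call to move; the robot and the scene stay as the last step left them, time stands still between calls to the robot, and variables do not carry over. Pictures are saved under pics/ and viewed, about 8 in all and at most 12, crops included, and the job is handed in when it is done.

Besides the shell and the picture viewer there is one more tool, called after "Emit:" as name(argument=value, ...), one argument or row to a line, values as JSON. drive_tool: Moves the arm, as the interface text tells. Its arguments: {"type":"object","properties":{"commands":{"type":"array"},"grip_force":{"type":"number"}},"required":["commands"]}

```bash
mkdir -p pics
python3 - <<'E'
from bench import status,snapshot,get_calibration
import cv2
o=status.get_obs();print({k:o[k] for k in('t','ee_pos','tcp_rot','force','grip_width')})
for n in('top','side'):
    c=get_calibration(n);print(n,c)
    cv2.imwrite(f'pics/{n}0.png',snapshot(n)[:,:,::-1])
E
```

```text
{'t': 0.0, 'ee_pos': array([0.21230732, 0.47972261, 0.22833645]), 'tcp_rot': array([ 2.63248271e+00,  1.71339784e+00, -2.18186409e-03]), 'force': array([-0.49420263, -0.42990722,  0.71268779]), 'grip_width': 0.08519004356486258}
top {'mtx': array([[451.01633431,   0.        , 319.1690915 ],
       [  0.        , 451.01633431, 239.88017847],
       [  0.        ,   0.        ,   1.        ]]), 'pose': array([[-0.04746387,  0.97823901, -0.20197927,  0.35196338],
       [-0.99886204, -0.04742829,  0.00501862,  0.00805831],
       [-0.00467012,  0.20198762,  0.97937694,  0.9427717 ],
       [ 0.        ,  0.        ,  0.        ,  1.        ]])}
side {'mtx': array([[571.48540826,   0.        , 325.30053677],
       [  0.        , 571.48540826, 233.08563905],
       [  0.        ,   0.        ,   1.        ]]), 'pose': array([[ 0.90501776,  0.3212734 , -0.2787943 ,  0.15867106],
       [-0.4252175 ,  0.70104953, -0.57246802, -0.71003191],
       [ 0.01152987,  0.63664194,  0.77107335,  1.04791703],
       [ 0.        ,  0.        ,  0.        ,  1.        ]])}
```

View pics/top0.png

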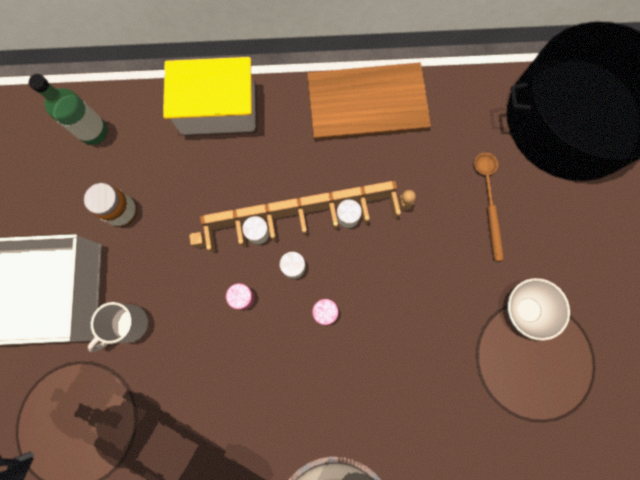

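View pics/side0.png

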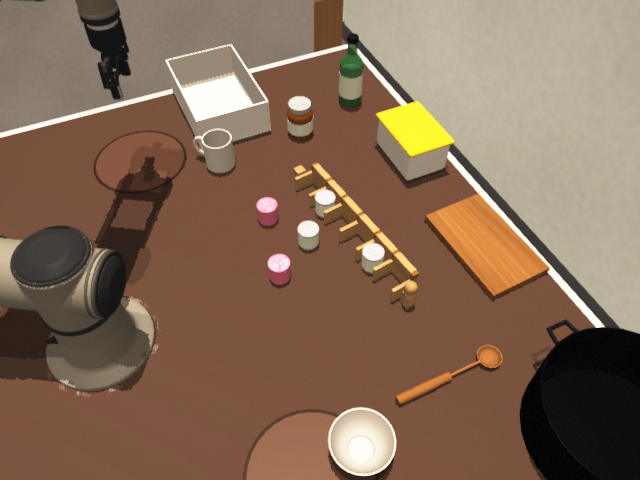

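The top view shows the rack running from (203,220) to (395,186). The ball post is at the right end (408,197), so the count is gaps 6, 5, 4. The loose white tin is at (292,265), with pink decoys at (239,296) and (325,312). The side view agrees. I'll enlarge the rack for better pixel positions.

Run:
```python
import cv2
im=cv2.imread('pics/top0.png')[170:330,180:430]
cv2.imwrite('pics/crop.png',cv2.resize(im,None,fx=3.2,fy=3.2,interpolation=cv2.INTER_CUBIC))
```

```text
(no output)
```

View pics/crop.png

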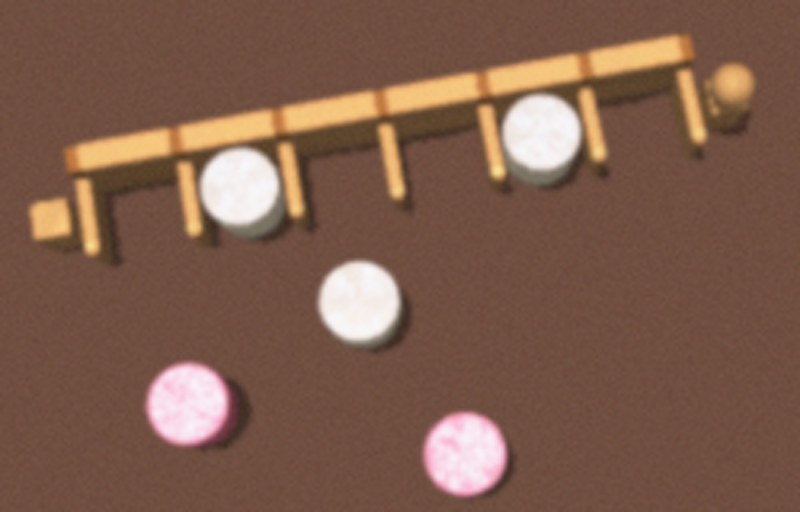

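The crop shows the rail notches at about x = 176, 279, 381, 484 and 586, and the loose tin's top at (360,303). It sits in front of gap 3, next to gap 4.

```bash
cat > h.py <<'E'
import numpy as np,cv2
from bench import status,snapshot,get_calibration
from scipy.spatial.transform import Rotation as R
def ray(n,uv,z,c=None):
    c=c or get_calibration(n);M=c['mtx'];P=c['pose']
    d=P[:3,:3]@np.array([(uv[0]-M[0,2])/M[0,0],-(uv[1]-M[1,2])/M[1,1],-1.])
    return P[:3,3]+d*(z-P[2,3])/d[2]
def blobs(im,lo,hi,amin=80):
    m=cv2.inRange(cv2.cvtColor(im,cv2.COLOR_RGB2HSV),lo,hi)
    return [cv2.minEnclosingCircle(c) for c in cv2.findContours(m,0,2)[0] if cv2.contourArea(c)>amin]
def totool(p,yaw=None):
    o=status.get_obs();r=R.from_rotvec(o['tcp_rot']);return r.inv().apply(np.array(p)-o['ee_pos'])
E
python3 - <<'E'
from h import *
f=lambda x,y:(180+x/3.2-.34,170+y/3.2-.34)
N=[(176,139),(279,121),(381,103),(484,84),(586,65)]
W=np.array([ray('top',f(*p),.061)[:2] for p in N]);print(W,np.linalg.norm(np.diff(W,axis=0),axis=1))
# rack y = 132,66,0,-66,-132
ry=np.array([132,66,0,-66,-132])/1e3
s=np.polyfit(ry,W,1);yax=s[0]/np.linalg.norm(s[0]);xax=np.array([yax[1],-yax[0]]);O=W.mean(0)
print('O',O,'x',xax,'y',yax,'yaw',np.arctan2(xax[1],xax[0]),'scale',np.linalg.norm(s[0]))
for n,p in dict(tin=(360,303),tl=(241,188),tr=(542,132),pk1=(188,404),pk2=(465,453)).items():
    w=ray('top',f(*p),.05)[:2];print(n,w,'rack',(w-O)@xax,(w-O)@yax)
for n in('pts',):
  for y in(-165,-99,-33): print(y,O+yax*y/1e3, 'home',O+yax*y/1e3-xax*.032)
print('rot',R.from_rotvec(status.get_obs()['tcp_rot']).as_matrix())
im=snapshot('side');
for (u,v),r in blobs(im,(0,0,150),(179,60,255)): print('side',u,v,r)
E
```

```text
[[ 0.59734634  0.17166292]
 [ 0.60596122  0.10630982]
 [ 0.61464627  0.04129415]
 [ 0.62400207 -0.02468862]
 [ 0.63343456 -0.09035492]] [0.06591847 0.06559319 0.06664276 0.06634029]
O [0.61507809 0.04084467] x [0.99064818 0.13644114] y [-0.13644114  0.99064818] yaw 0.1368680598948772 scale 1.0018449971917645
tin [0.48880493 0.05979213] rack -0.12250707000953528 0.03599912221324121
tl [0.56618779 0.13272567] rack -0.0358967379994104 0.09769238954944152
tr [ 0.59362067 -0.06047459] rack -0.03508087531766731 -0.09744406603984988
pk1 [0.43108915 0.16793512] rack -0.1649279494046907 0.15100558172056433
pk2 [ 0.39312413 -0.00109471] rack -0.22560055010141467 -0.01126351943310693
-165 [ 0.63759088 -0.12261228] home [ 0.60589014 -0.12697839]
-99 [ 0.62858577 -0.0572295 ] home [ 0.59688502 -0.06159561]
-33 [0.61958065 0.00815328] home [0.58787991 0.00378717]
rot [[ 4.04841085e-01  9.14386783e-01 -7.12522685e-04]
 [ 9.14386057e-01 -4.04841672e-01 -1.16609204e-03]
 [-1.35471803e-03 -1.79438839e-04 -9.99999066e-01]]
side 361.68341064453125 441.4239196777344 34.8546142578125
side 278.5 263.0 10.547611236572266
side 372.9534912109375 252.48837280273438 11.05739974975586
side 307.9827575683594 230.91378784179688 11.362807273864746
side 266.5 204.5 9.192488670349121
side 324.5 202.33999633789062 13.13499641418457
side 506.5 242.0 128.69451904296875
side 299.0 103.0 11.180439949035645
side 88.0 116.0 90.4710922241211
side 381.5 76.5 36.83079147338867
side 258.10546875 77.04633331298828 94.83837127685547
side 491.5 166.0 222.063720703125
```

Emit:
drive_tool(
  commands=[
    [0,[-0.03,0.05,0],[0,0,-0.11]],
    [0,[-0.06,0.1,0],[0,0,-0.22]],
    [0,[-0.09,0.15,0],[0,0,-0.33]],
    [0,[-0.12,0.2,0],[0,0,-0.44]],
    [0,[-0.15,0.25,0],[0,0,-0.553]],
  ],
  grip_force=20,
)

```text
t: 0.78
ee_pos: [0.381, 0.2398, 0.2286]
tcp_rot: [2.06, 2.371, -0.002]
force: [0.4, 1.2, -0.3]
grip_width: 0.0001
```

```bash
cat > s.py <<'E'
from h import *
import sys
O=np.array([.61508,.04084]);X=np.array([.99065,.13644]);Y=np.array([-.13644,.99065])
o=status.get_obs();p=o['ee_pos'];m=R.from_rotvec(o['tcp_rot']).as_matrix()
print('t',o['t'],'rack',(p[:2]-O)@X,(p[:2]-O)@Y,'z',p[2],'toolx in rack',m[:2,0]@X,m[:2,0]@Y,'tooly',m[:2,1]@X,m[:2,1]@Y,'zax',m[:,2].round(3),'F',o['force'].round(2),'w',o['grip_width'])
if len(sys.argv)>3:
    a=[float(v) for v in sys.argv[1:4]];w=O+X*a[0]+Y*a[1];print('tool shift',totool([*w,a[2]]).round(4))
E
python3 s.py 0 -0.165 0.13
```

```text
t 0.775 rack -0.20478590218365736 0.22905135228275872 z 0.22860467194715706 toolx in rack -0.0032317564825656993 0.9999961084113381 tooly 0.9999962222355072 0.003231246186221295 zax [-0.001 -0.001 -1.   ] F [ 0.37  1.22 -0.33] w 0.00013072179525850248
tool shift [-0.3946  0.2036  0.0988]
```

Emit:
drive_tool(
  commands=[
    [0,[-0.05,0.026,0],[0,0,0]],
    [0,[-0.1,0.052,0.0],[0,0,0]],
    [0,[-0.15,0.078,0.0],[0,0,0]],
    [0,[-0.2,0.103,0.01],[0,0,0]],
    [0,[-0.25,0.129,0.02],[0,0,0]],
  ],
)

```text
t: 1.4
ee_pos: [0.5444, 0.0085, 0.2084]
tcp_rot: [2.061, 2.371, -0.001]
force: [0.9, 0.6, 0.1]
grip_width: -0.0003
```

Emit:
drive_tool(
  commands=[
    [0,[-0.04,0.022,0.02],[0,0,0]],
    [0,[-0.08,0.044,0.04],[0,0,0]],
    [0,[-0.12,0.064,0.06],[0,0,0]],
    [0,[-0.145,0.075,0.07],[0,0,0]],
    [0,[-0.145,0.075,0.07],[0,0,0]],
  ],
)

```text
t: 2.02
ee_pos: [0.6385, -0.1263, 0.1363]
tcp_rot: [-2.062, -2.367, 0.003]
force: [-0.3, -0.1, 0.9]
grip_width: -0.0001
```

```bash
python3 s.py 0 -0.165 0.092
python3 - <<'E'
from h import *
c=get_calibration('wrist');im=snapshot('wrist');cv2.imwrite('pics/w1.png',im[:,:,::-1])
O=np.array([.61508,.04084]);X=np.array([.99065,.13644]);Y=np.array([-.13644,.99065])
P=c['pose'];Pi=np.linalg.inv(P)
for y in(-.198,-.165,-.132,-.066):
    w=O+Y*y;q=Pi@[*w,.062,1];print(y,c['mtx'][0,0]*q[0]/-q[2]+c['mtx'][0,2],c['mtx'][1,1]*q[1]/q[2]+c['mtx'][1,2])
E
```

```text
t 2.025 rack 0.00044996661179196024 -0.16873723578527944 z 0.1363245430683158 toolx in rack -0.0006110261485231566 1.0000013775947159 tooly 0.9999964493960146 0.0006123190150496462 zax [-0.003 -0.    -1.   ] F [-0.26 -0.08  0.87] w -0.00012985473096826565
tool shift [ 0.0037 -0.0003  0.0443]
-0.198 276.7072615722282 252.4775285179881
-0.165 332.1237523411622 252.48433652939278
-0.132 387.5309851584015 252.49114340344195
-0.066 498.31768621611945 252.50475374061418
```

View pics/w1.png

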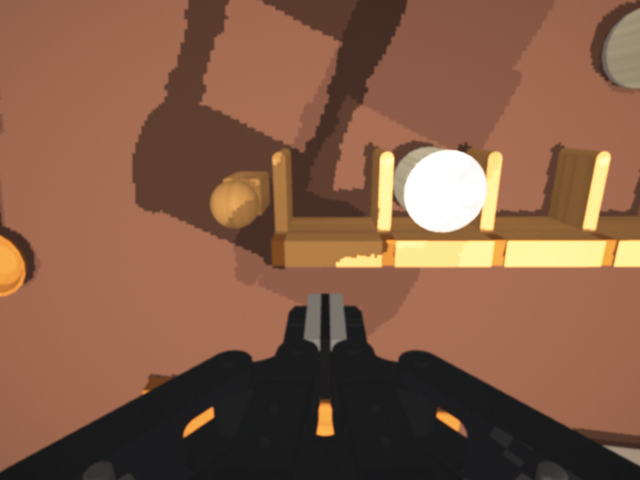

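The wrist view shows the rail centred on row 252, with notches at columns 390 and 499. The map predicted 387 and 498, so it is good to about 1 mm. Now lowering onto rail6.

Emit:
drive_tool(
  commands=[
    [0,[0.003,0,0.02],[0,0,0]],
    [0,[0.003,0,0.04],[0,0,0]],
    [0,[0.003,0,0.048],[0,0,0]],
    [0,[0.003,0,0.05],[0,0,0]],
    [0,[0.003,0,0.0515],[0,0,0]],
  ],
)

```text
t: 2.7
ee_pos: [0.6383, -0.1219, 0.0867]
tcp_rot: [-2.062, -2.37, 0.001]
force: [-0.8, -0.5, -0.2]
grip_width: 0.0
```

Emit:
drive_tool(
  commands=[
    [0,[0,0,0.001],[0,0,0]],
    [0,[0,0,0.002],[0,0,0]],
    [0,[0,0,0.003],[0,0,0]],
    [0,[0,0,0.003],[0,0,0]],
  ],
)

```text
t: 3.2
ee_pos: [0.6382, -0.1219, 0.0836]
tcp_rot: [-2.062, -2.369, 0.002]
force: [0.8, 0.6, -0.3]
grip_width: 0.0005
```

```bash
python3 s.py; python3 -c "
from bench import manip;print(manip.finger_overhang,[a for a in dir(manip) if a[0]!='_'])
from h import *
cv2.imwrite('pics/w2.png',snapshot('wrist')[:,:,::-1])"
```

```text
t 3.2 rack 0.0006840811273437171 -0.1643924355646374 z 0.0836000061406716 toolx in rack -0.0018833349033578711 0.9999998731592175 tooly 0.9999990522020592 0.001883265112572231 zax [-0.001 -0.    -1.   ] F [ 0.79  0.64 -0.32] w 0.00046803202776551776
0.025 ['IKError', 'finger_overhang']
```

View pics/w2.png

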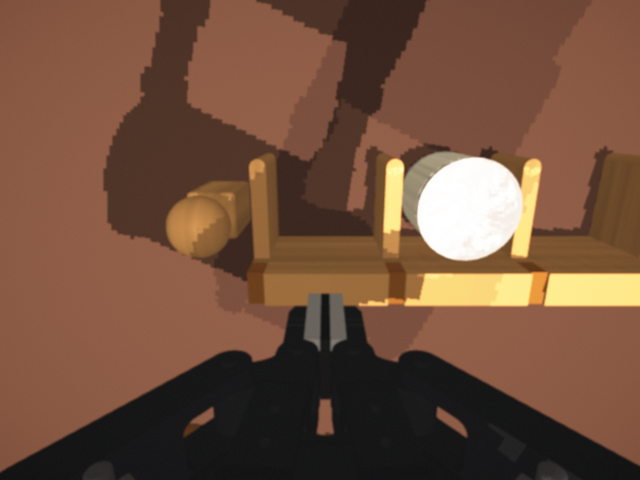

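The wrist view shows the rail now at rows 272–305 and the fingertip's front edge at row 293, apparently over the rail's rear half. I'll check by projection.

Run:
```python
from h import *
c=get_calibration('wrist');o=status.get_obs();Rm=R.from_rotvec(o['tcp_rot']).as_matrix()
P=c['pose'];Pi=np.linalg.inv(P);M=c['mtx']
def pr(w):
    q=Pi@[*w,1];return (M[0,0]*q[0]/-q[2]+M[0,2]).round(1),(M[1,1]*q[1]/q[2]+M[1,2]).round(1)
print('cam in tool',Rm.T@(P[:3,3]-o['ee_pos']))
for y in(-.011,-.005,0,.011):
  for z in(.015,.02,.025): print(y,z,pr(o['ee_pos']+Rm@[0,y,z]))
O=np.array([.61508,.04084]);X=np.array([.99065,.13644]);Y=np.array([-.13644,.99065])
for x in(-.008,.008):
  for y in(-.202,-.132,-.066):print('rail',x,y,pr([*(O+Y*y+X*x),.062]))
im=snapshot('top');cv2.imwrite('pics/t2.png',cv2.resize(im[130:280,300:460][:,:,::-1],None,fx=4,fy=4,interpolation=cv2.INTER_CUBIC))
```

```text
cam in tool [-0.00063616 -0.07480442 -0.14482373]
-0.011 0.015 (np.float64(326.2), np.float64(272.6))
-0.011 0.02 (np.float64(326.2), np.float64(268.5))
-0.011 0.025 (np.float64(326.2), np.float64(264.7))
-0.005 0.015 (np.float64(326.2), np.float64(285.2))
-0.005 0.02 (np.float64(326.2), np.float64(280.8))
-0.005 0.025 (np.float64(326.2), np.float64(276.6))
0 0.015 (np.float64(326.2), np.float64(295.4))
0 0.02 (np.float64(326.2), np.float64(290.8))
0 0.025 (np.float64(326.2), np.float64(286.4))
0.011 0.015 (np.float64(326.2), np.float64(317.4))
0.011 0.02 (np.float64(326.2), np.float64(312.3))
0.011 0.025 (np.float64(326.1), np.float64(307.4))
rail -0.008 -0.202 (np.float64(244.5), np.float64(271.8))
rail -0.008 -0.132 (np.float64(396.8), np.float64(272.0))
rail -0.008 -0.066 (np.float64(540.4), np.float64(272.2))
rail 0.008 -0.202 (np.float64(246.5), np.float64(303.4))
rail 0.008 -0.132 (np.float64(394.9), np.float64(303.6))
rail 0.008 -0.066 (np.float64(534.8), np.float64(303.8))
```

Emit:
drive_tool(
  commands=[
    [0,[0,0,-0.006],[0,0,0]],
    [0,[0,-0.006,-0.006],[0,0,0]],
    [0,[0,-0.006,-0.002],[0,0,0]],
    [0,[0,-0.006,0.0],[0,0,0]],
    [0,[0,-0.006,0.002],[0,0,0]],
  ],
)

```text
t: 3.92
ee_pos: [0.6323, -0.1228, 0.0813]
tcp_rot: [-2.062, -2.369, 0.002]
force: [-0.3, 0.2, -1.0]
grip_width: -0.0002
```

Emit:
drive_tool(
  commands=[
    [0,[0,0,0.001],[0,0,0]],
    [0,[0,0,0.002],[0,0,0]],
    [0,[0,0,0.003],[0,0,0]],
  ],
)

```text
t: 4.3
ee_pos: [0.6323, -0.1228, 0.0783]
tcp_rot: [-2.061, -2.37, 0.002]
force: [0.1, 0.2, 0.5]
grip_width: -0.0003
```

Run:
```python
from h import *
a=snapshot('side')[200:320,330:470][:,:,::-1];b=snapshot('top')[130:250,330:470][:,:,::-1]
f=lambda i:cv2.resize(i,(395,340),interpolation=cv2.INTER_CUBIC)
cv2.imwrite('pics/st.png',np.hstack([f(a),f(b)]))
```

```text
(no output)
```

View pics/st.png

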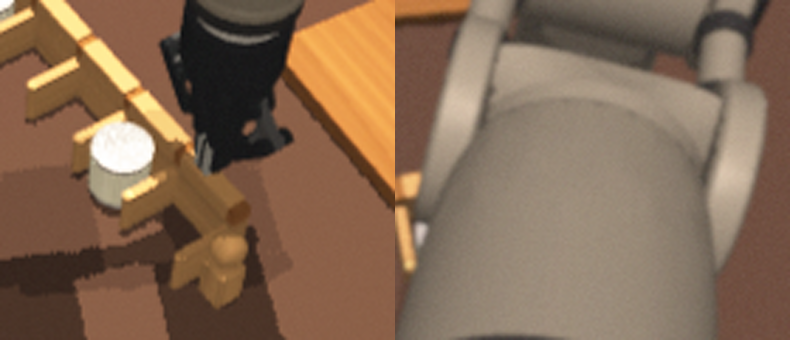

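The side view shows the fingertip just at or behind the rail, around (405,260) in full pixels. I'll triangulate it using both views.

```bash
cat > tri.py <<'E'
from h import *
O=np.array([.61508,.04084]);X=np.array([.99065,.13644]);Y=np.array([-.13644,.99065])
o=status.get_obs();Rm=R.from_rotvec(o['tcp_rot']).as_matrix()
def pr(n,w):
    c=get_calibration(n);M=c['mtx'];q=np.linalg.inv(c['pose'])@[*w,1];return (M[0,0]*q[0]/-q[2]+M[0,2]).round(1),(M[1,1]*q[1]/q[2]+M[1,2]).round(1)
f=lambda p:((p[0]-330)*395/140,(p[1]-200)*340/120)
E
python3 - <<'E'
from tri import *
for t in([0,-.011,.025],[0,0,.025],[0,.011,.025],[0,0,.0],[0,0.011,.01]):print('tool',t,f(pr('side',o['ee_pos']+Rm@t)))
for x in(-.008,.008):
  for y in(-.202,-.165,-.132):print('rail',x,y,f(pr('side',[*(O+Y*y+X*x),.062])))
# wrist ray (325,293) heights
for z in(.05,.06,.065,.07):
    w=ray('wrist',(325,293),z);print(z,'rack x',(w[:2]-O)@X,'side crop',f(pr('side',w)))
E
```

```text
tool [0, -0.011, 0.025] (np.float64(193.83214285714283), np.float64(190.9666666666666))
tool [0, 0, 0.025] (np.float64(205.1178571428571), np.float64(184.7333333333333))
tool [0, 0.011, 0.025] (np.float64(216.4035714285714), np.float64(178.5))
tool [0, 0, 0.0] (np.float64(209.0678571428572), np.float64(164.89999999999998))
tool [0, 0.011, 0.01] (np.float64(218.9428571428572), np.float64(166.60000000000002))
rail -0.008 -0.202 (np.float64(234.7428571428571), np.float64(213.63333333333327))
rail -0.008 -0.165 (np.float64(204.27142857142852), np.float64(179.91666666666666))
rail -0.008 -0.132 (np.float64(178.0321428571429), np.float64(150.7333333333333))
rail 0.008 -0.202 (np.float64(251.38928571428576), np.float64(204.2833333333334))
rail 0.008 -0.165 (np.float64(220.91785714285717), np.float64(170.85000000000002))
rail 0.008 -0.132 (np.float64(194.39642857142852), np.float64(141.94999999999996))
0.05 rack x -0.0004888116108157789 side crop (np.float64(210.19642857142858), np.float64(185.0166666666667))
0.06 rack x -0.005076359949130322 side crop (np.float64(207.0928571428571), np.float64(179.63333333333327))
0.065 rack x -0.007370134118287705 side crop (np.float64(205.40000000000003), np.float64(177.08333333333334))
0.07 rack x -0.009663908287444978 side crop (np.float64(203.70714285714283), np.float64(174.5333333333334))
```

The views suggest the tip is still above the rail, higher than the nominal 25 mm implies. Keep lowering gently.

Emit:
drive_tool(
  commands=[
    [0,[0,0,0.001],[0,0,0]],
    [0,[0,0,0.002],[0,0,0]],
    [0,[0,0,0.003],[0,0,0]],
    [0,[0,0,0.004],[0,0,0]],
  ],
)

```text
t: 4.9
ee_pos: [0.6322, -0.1227, 0.0741]
tcp_rot: [-2.061, -2.369, 0.002]
force: [-0.8, 0.8, -0.2]
grip_width: -0.0
```

Emit:
drive_tool(
  commands=[
    [0,[0,0,0.001],[0,0,0]],
    [0,[0,0,0.002],[0,0,0]],
    [0,[0,0,0.003],[0,0,0]],
    [0,[0,0,0.003],[0,0,0]],
  ],
)

```text
t: 5.4
ee_pos: [0.6321, -0.1227, 0.071]
tcp_rot: [-2.061, -2.369, 0.002]
force: [0.7, -0.6, -0.8]
grip_width: 0.0002
```

Run:
```python
from h import *
a=snapshot('side')[220:300,360:450][:,:,::-1];b=snapshot('wrist')[200:400,200:450][:,:,::-1]
f=lambda i:cv2.resize(i,(400,350),interpolation=cv2.INTER_CUBIC)
cv2.imwrite('pics/st2.png',np.hstack([f(a),f(b)]))
```

```text
(no output)
```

View pics/st2.png

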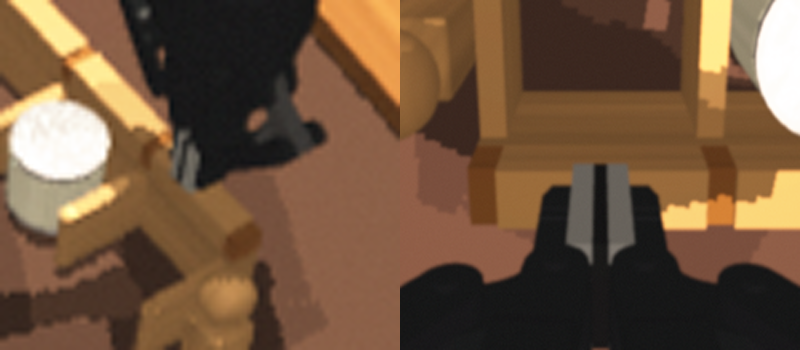

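The left view shows the gray tip ending over the rail top at about (401,262). The right view shows it inside the rail band, rows 281–330. Triangulating the tip.

Run:
```python
from tri import *
print(o['force'],o['ee_pos'])
for z in(.046,.05,.055,.06,.065,.07,.075):
    w=ray('wrist',(325,293.5),z);print(z,'rack x',((w[:2]-O)@X).round(4),'tool',(Rm.T@(w-o['ee_pos'])).round(4),'side',pr('side',w))
for x in(-.008,.008):print('rail row in wrist',pr('wrist',[*(O+Y*-.165+X*x),.062]))
```

```text
[ 0.89281662 -0.25909257 -0.43022111] [ 0.63222058 -0.1227323   0.07115623]
0.046 rack x -0.0016 tool [-0.0006  0.0037  0.0252] side (np.float64(403.9), np.float64(266.6))
0.05 rack x -0.0035 tool [-0.0006  0.0019  0.0212] side (np.float64(403.4), np.float64(265.9))
0.055 rack x -0.0058 tool [-0.0006 -0.0004  0.0162] side (np.float64(402.8), np.float64(265.0))
0.06 rack x -0.0081 tool [-0.0006 -0.0027  0.0112] side (np.float64(402.3), np.float64(264.1))
0.065 rack x -0.0104 tool [-0.0006 -0.005   0.0062] side (np.float64(401.7), np.float64(263.1))
0.07 rack x -0.0127 tool [-0.0006 -0.0073  0.0012] side (np.float64(401.1), np.float64(262.2))
0.075 rack x -0.015 tool [-0.0006 -0.0097 -0.0038] side (np.float64(400.5), np.float64(261.3))
rail row in wrist (np.float64(324.9), np.float64(295.6))
rail row in wrist (np.float64(324.8), np.float64(328.5))
```

Emit:
drive_tool(
  commands=[
    [0,[0,0,0.001],[0,0,0]],
    [0,[0,0,0.002],[0,0,0]],
    [0,[0,0,0.003],[0,0,0]],
    [0,[0,0,0.003],[0,0,0]],
  ],
)

```text
t: 6.0
ee_pos: [0.6321, -0.1227, 0.068]
tcp_rot: [-2.061, -2.369, 0.002]
force: [0.8, -0.2, 0.6]
grip_width: 0.0003
```

Emit:
drive_tool(
  commands=[
    [0,[0,0,0.001],[0,0,0]],
    [0,[0,0,0.002],[0,0,0]],
    [0,[0,0,0.003],[0,0,0]],
    [0,[0,0,0.003],[0,0,0]],
  ],
)

```text
t: 6.5
ee_pos: [0.6321, -0.1227, 0.0649]
tcp_rot: [-2.061, -2.369, 0.002]
force: [-0.1, 0.2, -0.2]
grip_width: 0.0005
```

Emit:
drive_tool(
  commands=[
    [0,[0,0,0.001],[0,0,0]],
    [0,[0,0,0.002],[0,0,0]],
    [0,[0,0,0.003],[0,0,0]],
    [0,[0,0,0.003],[0,0,0]],
  ],
)

```text
t: 7.0
ee_pos: [0.632, -0.1227, 0.0617]
tcp_rot: [-2.061, -2.369, 0.002]
force: [-0.1, -0.1, 0.5]
grip_width: -0.0001
```

Run:
```python
from tri import *
print(o['ee_pos'],o['force'],o['tau'].round(2))
a=snapshot('side')[220:300,360:450][:,:,::-1];b=snapshot('wrist')[240:360,250:400][:,:,::-1]
f=lambda i:cv2.resize(i,(400,350),interpolation=cv2.INTER_CUBIC)
cv2.imwrite('pics/st3.png',np.hstack([f(a),f(b)]))
```

```text
[ 0.63197677 -0.12267699  0.06172853] [-0.10063263 -0.10274269  0.52367693] [ -0.   -58.27 -21.64  -0.    -0.    -0.  ]
```

View pics/st3.png

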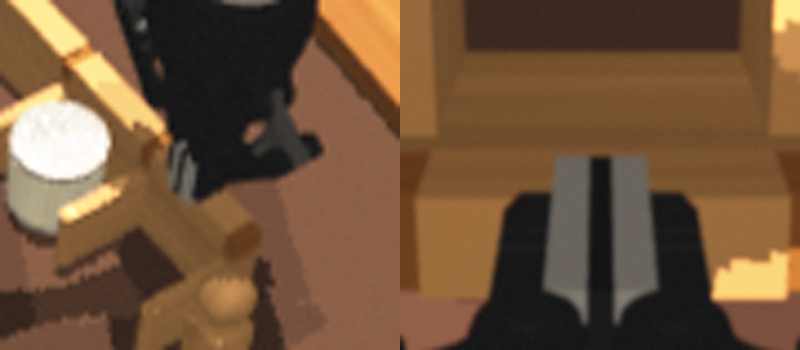

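The side view shows the whole tip unoccluded, with its bottom at about (401,265), which is rail-top height. Contact should be close.

Emit:
drive_tool(
  commands=[
    [0,[0,0,0.001],[0,0,0]],
    [0,[0,0,0.002],[0,0,0]],
    [0,[0,0,0.002],[0,0,0]],
  ],
)

```text
t: 7.48
ee_pos: [0.6321, -0.1227, 0.0599]
tcp_rot: [-2.061, -2.369, 0.002]
force: [0.1, 0.3, 0.1]
grip_width: 0.0002
```

Emit:
drive_tool(
  commands=[
    [0,[0,0,0.001],[0,0,0]],
    [0,[0,0,0.002],[0,0,0]],
    [0,[0,0,0.002],[0,0,0]],
  ],
)

```text
t: 7.85
ee_pos: [0.6321, -0.1227, 0.0597]
tcp_rot: [-2.062, -2.37, 0.002]
force: [-5.3, 1.4, 11.8]
grip_width: -0.0
```

Emit:
drive_tool(
  commands=[
    [0,[0,0,0.001],[0,0,0]],
    [0,[0,0,0.002],[0,0,0]],
    [0,[0,0,0.002],[0,0,0]],
  ],
)

```text
t: 8.22
ee_pos: [0.6321, -0.1228, 0.0597]
tcp_rot: [2.062, 2.37, -0.001]
force: [-6.0, 1.3, 13.0]
grip_width: -0.0002
```

Contact on rail6, about 12 N with the TCP at z = 0.0597. The fingertip therefore ends at about TCP level, not 25 mm ahead. Next is rail5.

Emit:
drive_tool(
  commands=[
    [0,[0,0,-0.006],[0,0,0]],
    [0,[0.033,0,-0.006],[0,0,0]],
    [0,[0.0655,0,-0.006],[0,0,0]],
    [0,[0.0655,0,-0.001],[0,0,0]],
    [0,[0.0655,0,0.002],[0,0,0]],
  ],
)

```text
t: 8.85
ee_pos: [0.6232, -0.0568, 0.0596]
tcp_rot: [-2.061, -2.37, -0.001]
force: [-10.4, 10.0, 30.3]
grip_width: -0.0001
```

Emit:
drive_tool(
  commands=[
    [0,[0,0,0.001],[0,0,0]],
    [0,[0,0,0.002],[0,0,0]],
  ],
)

```text
t: 9.1
ee_pos: [0.6232, -0.0567, 0.0596]
tcp_rot: [-2.061, -2.369, -0.003]
force: [-8.8, 5.6, 21.2]
grip_width: -0.0002
```

```bash
python3 s.py 0 -0.033 0.06
```

```text
t 9.1 rack -0.005226453734209436 -0.09778782942720805 z 0.05964812924151924 toolx in rack -0.0019037818698975572 0.9999978545362282 tooly 0.9999995336301012 0.0019022298654988378 zax [ 0.     0.002 -1.   ] F [-8.83  5.58 21.24] w -0.0002038896387765336
tool shift [ 0.0648  0.0053 -0.0002]
```

Emit:
drive_tool(
  commands=[
    [0,[0,0,-0.006],[0,0,0]],
    [0,[0.032,0,-0.006],[0,0,0]],
    [0,[0.0635,0,-0.006],[0,0,0]],
    [0,[0.0635,0,-0.002],[0,0,0]],
    [0,[0.0635,0,0.001],[0,0,0]],
  ],
)

```text
t: 9.72
ee_pos: [0.6148, 0.0057, 0.0596]
tcp_rot: [-2.062, -2.369, -0.004]
force: [-7.4, 4.4, 23.6]
grip_width: 0.0004
```

Emit:
drive_tool(
  commands=[
    [0,[0,0,0.001],[0,0,0]],
    [0,[0,0,0.001],[0,0,0]],
  ],
)

```text
t: 9.98
ee_pos: [0.6148, 0.0056, 0.0597]
tcp_rot: [-2.063, -2.367, -0.006]
force: [-5.1, 6.8, 10.8]
grip_width: 0.0001
```

Emit:
drive_tool(
  commands=[
    [0,[0,0,-0.04],[0,0,0]],
    [0,[0,0,-0.08],[0,0,0]],
    [0,[0,0,-0.1],[0,0,0]],
  ],
)

```text
t: 10.35
ee_pos: [0.6159, 0.0033, 0.162]
tcp_rot: [2.066, 2.366, 0.008]
force: [-0.8, 0.4, 0.5]
grip_width: 0.0003
```

```bash
python3 s.py -0.1225 0.091 0.14
python3 - <<'E'
from tri import *
for (u,v),r in blobs(snapshot('top'),(0,0,170),(179,40,255)):
    w=ray('top',(u,v),.05)[:2]-O
    if r<20:print('top',u,v,r,'rack',w@X,w@Y)
E
```

```text
t 10.35 rack -0.004286967867350552 -0.03733028047243211 z 0.16200208888148485 toolx in rack 0.0017249359817614715 0.9999964925123143 tooly 0.9999886896626596 -0.0017378825161592714 zax [ 0.004  0.003 -1.   ] F [-0.79  0.43  0.47] w 0.0002746233582737282
tool shift [ 0.1281 -0.1185  0.0218]
top 99.14705657958984 197.44117736816406 15.818327903747559 rack 0.08841146859208995 0.4041598373801976
top 14.5 80.0 15.041708946228027 rack 0.3906378134816589 0.5635560712198393
```

All three rails are touched in order: 6, 5, 4. Now going to the tin's left side.

Emit:
drive_tool(
  commands=[
    [0,[0.04,-0.035,0],[0,0,0]],
    [0,[0.08,-0.07,0],[0,0,0]],
    [0,[0.127,-0.115,0],[0,0,0]],
    [0,[0.127,-0.115,0.01],[0,0,0]],
    [0,[0.127,-0.115,0.01],[0,0,0]],
  ],
)

```text
t: 11.02
ee_pos: [0.4859, 0.1129, 0.1526]
tcp_rot: [2.064, 2.364, 0.01]
force: [0.7, 0.0, 0.8]
grip_width: -0.0002
```

```bash
python3 s.py -0.119 0.09 0.013
cat > w.py <<'E'
from tri import *
im=snapshot('wrist');cv2.imwrite('pics/wl.png',im[:,:,::-1])
for (u,v),r in blobs(im,(0,0,150),(179,50,255),400):
    w=ray('wrist',(u,v),.05)[:2]-O;print('wrist',round(u),round(v),round(r),'rack',w@X,w@Y)
for (u,v),r in blobs(snapshot('side'),(0,0,150),(179,60,255)):
    w=ray('side',(u,v),.025)[:2]-O
    if 9<r<15:print('side',round(u),round(v),round(r),'rack',w@X,w@Y)
E
python3 w.py
```

```text
t 11.025 rack -0.11811280770182005 0.08903377218541704 z 0.15262152930620052 toolx in rack 0.0018348606947337 0.999998778566347 tooly 0.999976390534942 -0.0018453910255877809 zax [ 0.007  0.002 -1.   ] F [0.71 0.03 0.79] w -0.00020384149814374892
tool shift [ 0.0007 -0.0018  0.1396]
wrist 72 345 36 rack -0.03645230389144924 -0.09603984868818073
wrist 245 234 36 rack -0.12005896793606029 0.03517948276348067
wrist 424 166 40 rack -0.16418775497423965 0.15078578342920188
wrist 156 60 45 rack -0.22563734131518917 -0.009636189706227948
side 278 261 10 rack -0.21842254109116593 0.009834161615464186
side 372 257 15 rack -0.0340037444523997 -0.09443782630914647
side 324 202 13 rack -0.033742755007130094 0.10212556014431044
side 334 48 13 rack 0.35447602356424 0.6426447299882743
```

Emit:
drive_tool(
  commands=[
    [0,[0,-0.002,0.04],[0,0,0]],
    [0,[0,-0.002,0.08],[0,0,0]],
    [0,[0,-0.002,0.11],[0,0,0]],
    [0,[0,-0.002,0.13],[0,0,0]],
    [0,[0,-0.002,0.137],[0,0,0]],
  ],
)

```text
t: 11.75
ee_pos: [0.4864, 0.1117, 0.0148]
tcp_rot: [2.068, 2.361, 0.009]
force: [0.3, 0.2, -0.5]
grip_width: -0.0001
```

```bash
python3 s.py -0.12 0.0055 0.015
```

```text
t 11.75 rack -0.11779001748566235 0.08774414361427194 z 0.014825639644913506 toolx in rack 0.004589682386960094 0.9999898557872625 tooly 0.9999707740016084 -0.004599707066325928 zax [ 0.006  0.002 -1.   ] F [ 0.26  0.21 -0.48] w -8.75945943472622e-05
tool shift [-0.0823 -0.0018 -0.0003]
```

Emit:
drive_tool(
  commands=[
    [0,[-0.01,-0.001,0],[0,0,0]],
    [0,[-0.02,-0.002,0],[0,0,0]],
    [0,[-0.03,-0.002,0],[0,0,0]],
    [0,[-0.04,-0.002,0],[0,0,0]],
    [0,[-0.05,-0.002,0],[0,0,0]],
  ],
)

```text
t: 12.38
ee_pos: [0.4913, 0.0611, 0.015]
tcp_rot: [2.068, 2.361, 0.01]
force: [-1.0, 1.6, 0.9]
grip_width: -0.0
```

Emit:
drive_tool(
  commands=[
    [0,[-0.008,0,0],[0,0,0]],
    [0,[-0.015,0,0],[0,0,0]],
    [0,[-0.022,0,0],[0,0,0]],
    [0,[-0.027,0,0],[0,0,0]],
    [0,[-0.027,0,0],[0,0,0]],
  ],
)

```text
t: 13.0
ee_pos: [0.4948, 0.034, 0.0149]
tcp_rot: [2.068, 2.36, 0.009]
force: [-0.3, 0.0, -0.2]
grip_width: 0.0002
```

```bash
python3 s.py -0.12 0.0055 0.015; python3 w.py
```

```text
t 13.0 rack -0.12005420067588098 0.009610539635480298 z 0.014901449932136265 toolx in rack 0.005090577408970066 0.9999877458243819 tooly 0.9999656371361275 -0.005099791228957479 zax [ 0.007  0.002 -1.   ] F [-0.26  0.03 -0.17] w 0.00024317657609312313
tool shift [-0.0041  0.0001 -0.0001]
wrist 336 321 27 rack -0.134994800053619 0.012721978726575605
wrist 314 321 27 rack -0.13503692885208593 0.005789755062189105
wrist 213 325 91 rack -0.1338136712940818 -0.026147766639460265
wrist 234 85 44 rack -0.20435929144187037 -0.014192850235825075
wrist 184 27 28 rack -0.21803920240949176 -0.025710502352145604
side 372 257 15 rack -0.0340037444523997 -0.09443782630914647
side 47 216 11 rack -0.6117448864843644 0.4171412509076701
side 266 204 9 rack -0.15512589393449608 0.1752688079304966
side 299 103 11 rack 0.1145127558604224 0.4646827601433151
side 354 88 10 rack 0.2879289641537872 0.43884785354186806
```

View pics/wl.png

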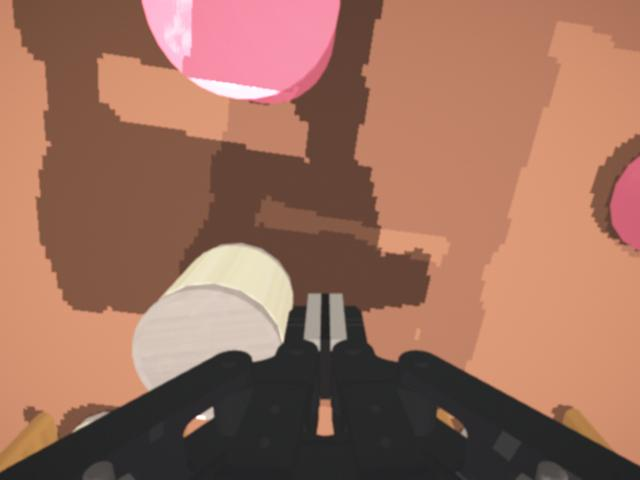

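The wrist view shows the tin upright at (210,330), touching the finger's left side. Its top is partly hidden by the hand. I'll finish the side push, then lift and measure.

Emit:
drive_tool(
  commands=[
    [0,[-0.004,0,0],[0,0,0]],
    [0,[-0.004,0,0],[0,0,0]],
    [0,[0.01,0,0],[0,0,0]],
    [0,[0.01,0,-0.06],[0,0,0]],
    [0,[0.01,-0.02,-0.12],[0,0,0]],
  ],
)

```text
t: 13.72
ee_pos: [0.4732, 0.0422, 0.1351]
tcp_rot: [2.067, 2.362, 0.009]
force: [1.6, 0.1, 0.2]
grip_width: -0.0001
```

```bash
python3 s.py -0.18 -0.033 0.13; python3 w.py
```

```text
t 13.725 rack -0.14033187039102626 0.0207196867497559 z 0.13506297382687027 toolx in rack 0.003857314996525775 0.999992898158318 tooly 0.9999756074628305 -0.003867112541766377 zax [ 0.006  0.002 -1.   ] F [1.59 0.13 0.17] w -0.00012685247431992703
tool shift [-0.0539 -0.0395  0.0047]
wrist 154 384 32 rack -0.03192115744323539 -0.10420593374276105
wrist 242 273 39 rack -0.11830152825537556 -0.03475166618394176
wrist 542 207 42 rack -0.1619205212163491 0.15460061266770306
wrist 268 98 45 rack -0.22632821618835752 -0.01233691971786348
side 278 264 10 rack -0.2209471474958814 0.0032357494339312278
side 372 257 15 rack -0.0340037444523997 -0.09443782630914647
side 324 254 15 rack -0.12206054720192323 -0.029956529943381244
side 47 216 10 rack -0.6108169760209828 0.41869257447630187
side 266 204 9 rack -0.15512589393449608 0.1752688079304966
side 324 203 14 rack -0.03436293151030741 0.10116900121305267
side 356 88 11 rack 0.2930526176999559 0.43848254380524043
```

Emit:
drive_tool(
  commands=[
    [0.2,[-0.027,-0.015,0],[0,0,0]],
    [0.2,[-0.054,-0.0285,0],[0,0,0]],
    [0.2,[-0.054,-0.0285,0],[0,0,0]],
    [0.2,[-0.054,-0.0285,0.05],[0,0,0]],
    [0.2,[-0.054,-0.0285,0.08],[0,0,0]],
  ],
)

```text
t: 14.45
ee_pos: [0.4544, -0.014, 0.0574]
tcp_rot: [2.062, 2.357, 0.018]
force: [0.1, 1.0, 0.1]
grip_width: 0.017
```

```bash
python3 s.py -0.169 -0.033 0.013; python3 w.py
```

```text
t 14.45 rack -0.1667048109025441 -0.0324146883356225 z 0.0573695946588782 toolx in rack 0.0036512667958518027 0.9999949742067007 tooly 0.9998857467949928 -0.003652732376418588 zax [ 0.015  0.002 -1.   ] F [0.06 0.95 0.08] w 0.017031421558116367
tool shift [-0.0006 -0.0029  0.0443]
wrist 326 365 67 rack -0.13926577739839768 -0.031825994580481236
wrist 358 321 28 rack -0.16118146953398269 -0.01818298655839057
wrist 292 322 28 rack -0.16123349504905363 -0.04632188975265071
wrist 390 162 64 rack -0.22879266367916362 -0.0074130036223530125
side 372 257 15 rack -0.0340037444523997 -0.09443782630914647
side 324 254 15 rack -0.12111102852341364 -0.03056151128971049
side 266 204 9 rack -0.15512589393449608 0.1752688079304966
side 326 199 9 rack -0.023109646344144835 0.1095474915065766
side 299 106 12 rack 0.10884589454004928 0.45409409536043577
side 350 86 13 rack 0.28207909534654263 0.45108088830522086
```

View pics/wl.png

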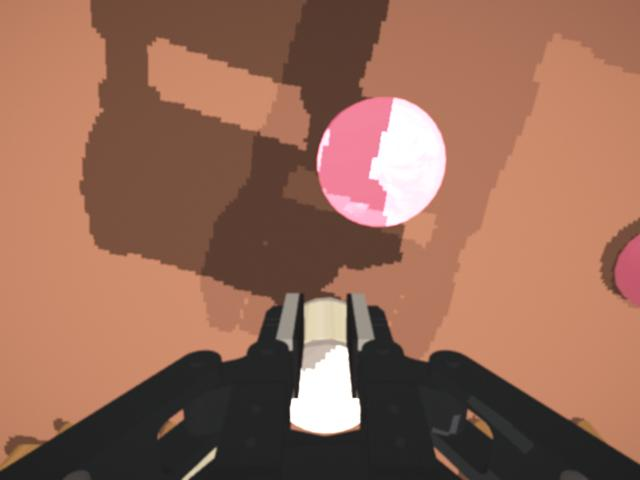

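The wrist view shows the tin straight ahead between the fingers (column 326), with pink tin pk2 behind at (382,162), clear of the fingers. Lowering with a small step back.

Emit:
drive_tool(
  commands=[
    [0.2,[0,-0.004,0.0],[0,0,0]],
    [0.2,[0,-0.004,0.02],[0,0,0]],
    [0.2,[-0.001,-0.004,0.035],[0,0,0]],
    [0.2,[-0.001,-0.004,0.043],[0,0,0]],
  ],
)

```text
t: 15.05
ee_pos: [0.4499, -0.015, 0.0138]
tcp_rot: [2.064, 2.36, 0.015]
force: [0.1, -1.0, -0.1]
grip_width: 0.0167
```

```bash
python3 s.py -0.067 -0.033 0.014
```

```text
t 15.05 rack -0.17129862417518554 -0.03274464167384943 z 0.013845885412380212 toolx in rack 0.003288186665056031 0.9999951605112527 tooly 0.9999351278980712 -0.003304241331022899 zax [ 0.011  0.003 -1.   ] F [ 0.13 -1.05 -0.06] w 0.01666179237269308
tool shift [1.000e-04 1.043e-01 1.000e-03]
```

Emit:
drive_tool(
  commands=[
    [0.2,[0,0.012,0],[0,0,0]],
    [0.2,[0,0.024,0],[0,0,0]],
    [0.2,[0,0.034,0],[0,0,0]],
    [0.2,[0,0.044,0],[0,0,0]],
    [0.2,[0,0.05,0],[0,0,0]],
  ],
)

```text
t: 15.68
ee_pos: [0.4999, -0.0082, 0.0145]
tcp_rot: [2.064, 2.36, 0.014]
force: [-2.6, -0.3, 2.8]
grip_width: 0.0172
```

```bash
python3 s.py -0.067 -0.033 0.014; python3 w.py|grep side
```

```text
t 15.675 rack -0.12074575000650732 -0.032878890000274594 z 0.014473806288793519 toolx in rack 0.0030588922050916838 0.9999959398771411 tooly 0.999937222424573 -0.003074393721856803 zax [ 0.011  0.003 -1.   ] F [-2.65 -0.33  2.8 ] w 0.017247230693811632
tool shift [0.     0.0537 0.0011]
side 372 257 15 rack -0.0340037444523997 -0.09443782630914647
side 55 216 13 rack -0.5958999733151563 0.40767836865383444
side 266 204 9 rack -0.15512589393449608 0.1752688079304966
side 300 102 11 rack 0.11690902252890216 0.46587238619247906
side 354 88 11 rack 0.2879289641537872 0.43884785354186806
```

Emit:
drive_tool(
  commands=[
    [0.2,[0,0.01,0.0005],[0,0,0]],
    [0.2,[0,0.02,0.0005],[0,0,0]],
    [0.2,[0,0.03,0.0005],[0,0,0]],
    [0.2,[0,0.038,0.0005],[0,0,0]],
    [0.2,[0,0.044,0.0005],[0,0,0]],
  ],
)

```text
t: 16.4
ee_pos: [0.5444, -0.0023, 0.0144]
tcp_rot: [2.063, 2.36, 0.015]
force: [-0.5, -0.5, -0.2]
grip_width: 0.0172
```

Emit:
drive_tool(
  commands=[
    [0.2,[0,0.003,0],[0,0,0]],
    [0.2,[0,0.006,0],[0,0,0]],
    [0.2,[0,0.008,0],[0,0,0]],
  ],
)

```text
t: 16.77
ee_pos: [0.5523, -0.0012, 0.0145]
tcp_rot: [2.063, 2.36, 0.015]
force: [-0.5, 0.3, -0.7]
grip_width: 0.0169
```

Emit:
drive_tool(
  commands=[
    [0.2,[0,0.001,0],[0,0,0]],
    [0.2,[0,0.002,0],[0,0,0]],
    [0.2,[0,0.003,0],[0,0,0]],
    [0.2,[0,0.003,0],[0,0,0]],
  ],
)

```text
t: 17.27
ee_pos: [0.5553, -0.0008, 0.0144]
tcp_rot: [2.063, 2.36, 0.015]
force: [-0.7, -0.3, -0.2]
grip_width: 0.0169
```

```bash
python3 s.py -0.067 -0.033 0.014
python3 - <<'E'
from h import *
a=snapshot('side')[190:310,270:430][:,:,::-1];b=snapshot('wrist')[200:480,140:500][:,:,::-1]
f=lambda i:cv2.resize(i,(400,310),interpolation=cv2.INTER_CUBIC)
cv2.imwrite('pics/st4.png',np.hstack([f(a),f(b)]))
E
```

```text
t 17.275 rack -0.06492711502343557 -0.03308058843175232 z 0.014449041303577301 toolx in rack 0.0029788914230477422 0.9999963464487605 tooly 0.9999285524333551 -0.0029940944042710334 zax [ 0.011  0.003 -1.   ] F [-0.7  -0.33 -0.24] w 0.016894515438906268
tool shift [ 0.0001 -0.0021  0.0004]
```

View pics/st4.png

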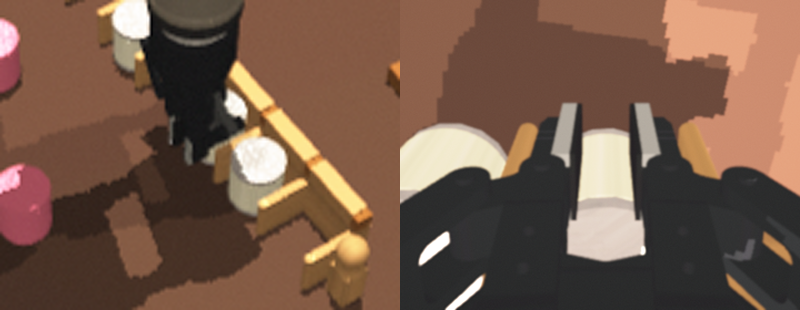

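The tin is upright in gap 4 with the fingers just at the noses. The wrist view puts its base edge at about row 316. Pushing on until it stops.

Emit:
drive_tool(
  commands=[
    [0.2,[0,0.001,0],[0,0,0]],
    [0.2,[0,0.002,0],[0,0,0]],
    [0.2,[0,0.003,0],[0,0,0]],
    [0.2,[0,0.003,0],[0,0,0]],
  ],
)

```text
t: 17.88
ee_pos: [0.5557, -0.0005, 0.0141]
tcp_rot: [2.066, 2.364, 0.009]
force: [-9.7, -2.6, 4.1]
grip_width: 0.017
```

Emit:
drive_tool(
  commands=[
    [0.2,[0,0.001,0],[0,0,0]],
    [0.2,[0,0.002,0],[0,0,0]],
    [0.2,[0,0.003,0],[0,0,0]],
    [0.2,[0,0.003,0],[0,0,0]],
  ],
)

```text
t: 18.38
ee_pos: [0.5556, -0.0005, 0.014]
tcp_rot: [-2.066, -2.364, -0.002]
force: [-12.4, -3.3, 8.3]
grip_width: 0.0173
```

```bash
python3 s.py
python3 - <<'E'
from tri import *
im=snapshot('wrist');h=cv2.cvtColor(im,cv2.COLOR_RGB2HSV)
print([ (r,tuple(h[r,320])) for r in range(296,330,3)])
for r in(305,310,316):
    w=ray('wrist',(322,r),0)[:2]-O;print(r,w@X)
E
```

```text
t 18.375 rack -0.06458092830217488 -0.03281303301743783 z 0.01400737295212286 toolx in rack 0.0024647999455268115 0.9999948104031986 tooly 0.9999984180726964 -0.0024630801758617404 zax [-0.001  0.003 -1.   ] F [-12.44  -3.32   8.28] w 0.01731467663383225
[(296, (np.uint8(9), np.uint8(115), np.uint8(106))), (299, (np.uint8(9), np.uint8(114), np.uint8(107))), (302, (np.uint8(9), np.uint8(117), np.uint8(107))), (305, (np.uint8(9), np.uint8(113), np.uint8(108))), (308, (np.uint8(9), np.uint8(112), np.uint8(107))), (311, (np.uint8(9), np.uint8(113), np.uint8(106))), (314, (np.uint8(8), np.uint8(112), np.uint8(107))), (317, (np.uint8(10), np.uint8(51), np.uint8(165))), (320, (np.uint8(14), np.uint8(37), np.uint8(208))), (323, (np.uint8(21), np.uint8(33), np.uint8(243))), (326, (np.uint8(21), np.uint8(31), np.uint8(243))), (329, (np.uint8(21), np.uint8(30), np.uint8(243)))]
305 -0.06036065649973044
310 -0.057868618289820886
316 -0.0548505710850528
```

The tin is stopped at 12 N and its back edge reads −0.055, where home is −0.056. Retreating.

Emit:
drive_tool(
  commands=[
    [0.2,[0,-0.01,0],[0,0,0]],
    [0.2,[0,-0.03,0],[0,0,0]],
    [0.2,[0,-0.05,-0.01],[0,0,0]],
    [0.2,[0,-0.06,-0.06],[0,0,0]],
    [0.2,[0,-0.07,-0.12],[0,0,0]],
  ],
)

```text
t: 19.05
ee_pos: [0.4856, -0.0102, 0.1348]
tcp_rot: [-2.065, -2.363, -0.002]
force: [1.5, 0.2, 0.1]
grip_width: 0.0172
```

Emit:
drive_tool(
  commands=[
    [0.2,[0.04,-0.03,-0.03],[0,0,0]],
    [0.2,[0.08,-0.05,-0.05],[0,0,0]],
    [0.2,[0.13,-0.05,-0.05],[0,0,0]],
    [0.2,[0.18,-0.05,-0.05],[0,0,0]],
    [0.2,[0.22,-0.05,-0.05],[0,0,0]],
  ],
)

```text
t: 19.68
ee_pos: [0.4066, 0.203, 0.1861]
tcp_rot: [-2.065, -2.364, -0.005]
force: [0.3, -0.3, -0.3]
grip_width: 0.0174
```

```bash
python3 s.py
python3 - <<'E'
from tri import *
for n,z in(('top',.05),('side',.025)):
  im=snapshot(n);cv2.imwrite(f'pics/{n}f.png',im[:,:,::-1])
  for (u,v),r in blobs(im,(0,0,140),(179,60,255)):
    w=ray(n,(u,v),z)[:2]-O
    if 9<r<16:print(n,round(u),round(v),round(r),'rack',w@X,w@Y)
  if n=='top':cv2.imwrite('pics/end.png',cv2.resize(im[170:330,180:430][:,:,::-1],None,fx=3.2,fy=3.2,interpolation=cv2.INTER_CUBIC))
E
```

```text
t 19.675 rack -0.18440188831393872 0.1890502540042677 z 0.1861393292557158 toolx in rack 0.0019765221058364335 0.9999917459914031 tooly 0.9999991634714103 -0.0019806152526758935 zax [ 0.     0.004 -1.   ] F [ 0.3  -0.29 -0.3 ] w 0.017370378693733833
top 325 311 12 rack -0.22608814126352655 -0.011101887024938984
top 254 228 13 rack -0.034879385476639456 0.09871801216793746
top 318 216 13 rack -0.03285539172917189 -0.03298362875112599
top 348 211 13 rack -0.035870804004985865 -0.09601568884430092
top 14 80 15 rack 0.3906378134816589 0.5635560712198393
side 278 263 11 rack -0.21932037036469326 0.0038356987098413058
side 372 257 15 rack -0.03359848622983321 -0.09578936893324214
side 356 238 14 rack -0.030999944952482362 -0.029443544755966826
side 324 203 14 rack -0.03436293151030741 0.10116900121305267
side 299 103 11 rack 0.1145127558604224 0.4646827601433151
side 355 88 11 rack 0.2890418372721335 0.43530535927463077
```

View pics/end.png

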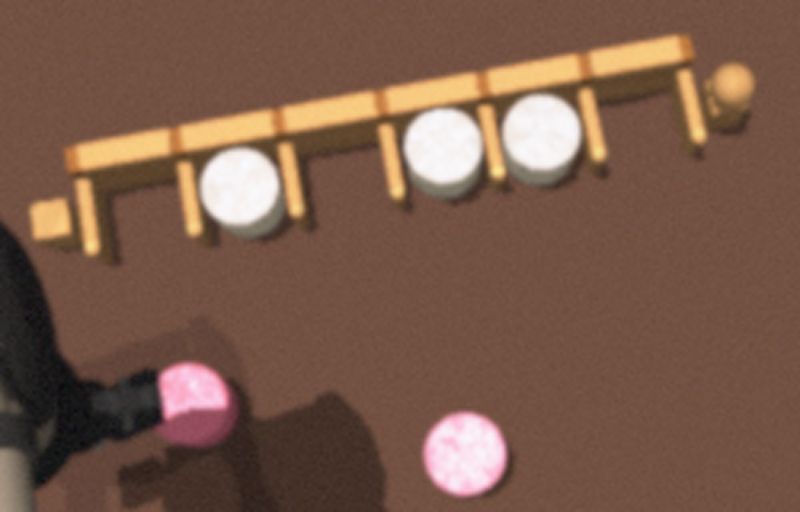

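The final view shows the tin home in gap 4, third from the ball end and level with its neighbours. The other tins have not moved, and the hand is clear at z ≈ 0.19, above the pink tin. Handing in.

```bash
python3 -c "
from bench import close_job;print(close_job())"
```

```text
the job is handed in; nothing more can be done
None
```

The tin is home and upright in the third gap from the ball-post end, and the job was handed in at about 20 s of the 66 s allowed; no verdict was reported.

- **Count:** The ball post stands at the right end, so I touched rail pieces 6, 5 and 4 with shut fingers, at about 10–30 N each. I hopped a few millimetres between touches rather than sliding, and went no further along.
- **Push:** I pushed the tin low, sideways first and then into gap 4, until it stopped against the back at about 12 N.
- **Final position:** The tin measures x −0.033, y −0.033 m in the rack frame from the top camera, and −0.031, −0.029 m from the side camera. Both are inside the limits.
- **Bystanders:** The two put-away tins and the nearer pink tin read within a few millimetres of where they started. I did not re-measure the mug, bowl, jar or spoon, but the arm never felt a contact near them.
- **Hand:** It finished clear, about 0.19 m above the stove top, with only noise on the force reading.

One thing disagreed with the description: the shut fingertips touched the rail with the TCP at z = 0.060 m. That puts the tips about level with the TCP instead of 25 mm ahead of it, so I set the pushing height from that contact.

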